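Close the slide case at the microscope bench

ROBOT

A 7-joint arm with a two-finger parallel gripper is mounted at the origin on the work surface. World frame = base frame: x ahead of the robot, y to its left, z up, the work surface at z = 0. Lengths are in mm, angles in rad, forces in N, time in s.
With the tool pointing down it reaches from about 400 to 850 mm from the base axis. Payload 4.5 kg.
Tool frame: the origin (TCP) lies at the very end of the fingers, on their centre line; the grasp point (between the pads) lies 19 mm behind it (r.grip_point_offset is the z of the grasp point in the tool frame, in mm); z points along the fingers, x is the direction in which the jaws open and shut, and the axes are right-handed (so a half turn about z gives the same grasp; the last joint's range is limited). The gripper opens to 85 mm and grips with 20 to 120 N. Pads are 22 mm wide; open, the fingers measure 114 mm over their backs; the gripper's body (76 mm by 85 mm) begins 54 mm behind the grasp point. The pads swing forward as they close: fully open they stand 13 mm farther back than shut.
Start: joints at [-1.261, 0.689, -0.195, 1.565, 0.157, 0.902, -0.215], TCP at [170.177, 601.41, 231.317] pointing down, gripper open.
Joint ranges: [-3.01, 3.01], [-0.46, 2.08], [-1.47, 1.51], [0.13, 2.56], [-1, 4.14], [0.04, 2.09], [-2.66, 2.66]. Speed limits (rad/s): [2.57, 2.57, 3.14, 3.14, 3.14, 3.14, 3.14].

INTERFACE

Orientations are given as a unit quaternion [w, x, y, z].
In Python, from cell import r gives the robot as it stands. The module is installed in compiled form; this text tells all that it offers.
- The arm moves only by the tool drive_tool, never from a script. Its argument "plan" is one flat list of numbers, 4 for each row, row after row: the shift along the tool's x, y, z in cm, then the turn about the tool's z in rad. In form: [dx, dy, dz, spin, dx, dy, dz, spin, ...]. A call has 1 to 5 rows; each row shifts and turns the commanded pose from where the row before left it, along the tool's axes as they then stand; what a row does not reach is not made up. A row lasts 1/10 s, in which the tool goes at most 50 mm and 8.59 degrees, less where a joint would pass 70% of its speed; a pose out of reach is approached as far as the arm can. A call is refused whole if a number of a shift passes 5 or a number of a turn 0.15, either way. A call with a gripper value outside its range is refused whole. "hand" is the opening, from 0 (shut) to 1 (fully open), set as the call begins (left out, the last holds). The fingers move at their own pace and stop on an object; "grip_force" is the grip in N (left out, the last holds). Time passes only in rows, so rows that do not move let the fingers close. It gives the time, the measured TCP pose, the force and the opening at its end, in the units of the state.
- r.sense(): the state, without advancing time (a new reading comes with each control period).
- r.capture(name): name is "scene" or "top" or "wrist"; returns the picture (480x640x3 uint8, red, green, blue); there is no depth.
- r.calibration(name): a dict with "fx", "fy", "cx", "cy" (pixels), "R" (3x3) and "t" (3): a world point X has camera coordinates R X + t. Camera axes: x right, y down, z forward; pixel columns grow to the right and rows downward; lengths in mm; the calibration is good to about 2 mm. A picture is of the moment at which its call begins: read the wrist's pose just before it. calibration takes no time and is no camera call; for the wrist camera it gives the pose at the moment of the call.
- r.sign_off(): hands the job in, once; it reports no verdict.
The state is a dict: "clock": time; "joints": joint angles; "dq": joint speeds; "effort": joint torques, N m; "tcp_pos": TCP position; "tool_rot": TCP orientation; "force": force on the tool from outside, world axes, zero at the start; "moment": the same for the moment, N m; "gripper_width": opening from 0.0 (shut) to 1.0 (fully open).
Only numpy, scipy, OpenCV 4.12 (cv2) and the standard library are available. Lean on these libraries where they do the work, as an engineer would, in place of code of your own. Each camera call takes 0.05 s, during which the arm holds its last target.

TASK

Close the long microscope-slide case: lower its hinged lid all the way down onto its base without slamming it. Leave the square tube case beside it open as it is.

Things in the scene. Friction and masses are not known exactly. Their poses are not given: they have to be found in the camera images.
- slide_box: The long case to close: grey plastic base 100 mm (own x) by 200 mm (own y), 40 mm high, rows of glass slides inside below the rim; fixed to the bench. Origin: centre of its underside. Own z is up; own x points within 81 degrees of world x. The lid's hinge line runs along own y at own x = +50 mm, 40 mm up: the far, left or right side as seen from the robot.
- slide_lid (a joint): Angle of the long case's lid, rad: 0 closed flat, 1.57 upright, starts at 1.25 to 1.6, at most 1.75. Plate 100 mm from hinge to free edge, 200 mm wide, 10 mm thick (hinge line on its inner face), label outside, small clasp at the free edge, no handle. Stiff hinge: stays at any angle, yields to 1 to 2 N near its free edge; pushing the outer face over the base (own -x), then down, closes it.
- tube_box: The other case, to be left open: same grey plastic, square, 133 by 133 mm, 52 mm high, holding a grid of small white-capped tubes; fixed, to the left or right of the long case (centres at least 360 mm apart). Origin: centre of its underside, axes as for the long case. Its lid, 133 mm long, 10 mm thick, is hinged along own y at own x = +66.5 mm, 52 mm up.
- tube_lid (a joint): Angle of the square case's lid, rad: 0 closed, 1.57 upright; starts at 1.25 to 1.6 and is to stay open. Stiff hinge of the same kind.

How it is judged:
By the outcome, as a careful person would: the job done as asked, in the order asked, and still so for the second after the job is handed in, with the robot touching nothing.
It also fails if it takes over 32 s, if anything falls off the work surface, if the arm or the gripper's body presses on something with over 40 N, if the wrist force passes 120 N, or if a joint passes its speed limit or range.

## Working session

There is one attempt and no reset: what is moved stays moved. The work goes in short steps, Python scripts to look and compute and a tool call to move; the robot and the scene stay as the last step left them, time stands still between calls to the robot, and variables do not carry over. Pictures are saved under pics/ and viewed, and the job is handed in when it is done.

Besides the shell and the picture viewer there is one more tool, called after ">>>" as name(argument=value, ...) on one line, values as JSON. drive_tool: Moves the arm, as the interface text tells. Its arguments: {"type":"object","properties":{"plan":{"type":"array","items":{"type":"number"}},"hand":{"type":"number"},"grip_force":{"type":"number"}},"required":["plan"]}

```bash
mkdir -p pics; python3 - <<'E'
from cell import r
import cv2,numpy as np
s=r.sense()
print({k:np.round(s[k],3).tolist() for k in s})
for n in("scene","top"):
    im=r.capture(n); cv2.imwrite(f"pics/{n}0.png",im[:,:,::-1])
    c=r.calibration(n); print(n,c)
E
```

```text
{'clock': 0.0, 'joints': [-1.261, 0.69, -0.195, 1.566, 0.157, 0.902, -0.215], 'dq': [0.001, 0.001, 0.002, -0.001, -0.0, 0.0, 0.0], 'effort': [-0.0, -53.961, -1.266, -15.854, 0.009, 0.009, -0.0], 'tcp_pos': [170.02, 600.709, 230.454], 'tool_rot': [0.001, 0.798, 0.603, -0.001], 'force': [-0.743, 0.053, 0.614], 'moment': [0.035, -0.018, 0.021], 'gripper_width': 1.001}
scene {'fx': 470.6853346820439, 'fy': 470.6853346820439, 'cx': 318.894654668837, 'cy': 240.9262737763669, 'R': array([[ 0.67109502,  0.74136295, -0.00352978],
       [ 0.54263783, -0.49443846, -0.67902488],
       [-0.50514915,  0.45377482, -0.73410677]]), 't': array([-344.52578082, -239.60587429, 1078.06117479])}
top {'fx': 460.33992681491753, 'fy': 460.33992681491753, 'cx': 315.4930155530545, 'cy': 236.74876688745022, 'R': array([[-2.93947460e-03, -9.99995502e-01, -5.96661685e-04],
       [-9.98711710e-01,  2.96592608e-03, -5.06569150e-02],
       [ 5.06584568e-02,  4.46988297e-04, -9.98715936e-01]]), 't': array([ -3.25295996, 513.01689646, 855.82182384])}
```

View pics/scene0.png

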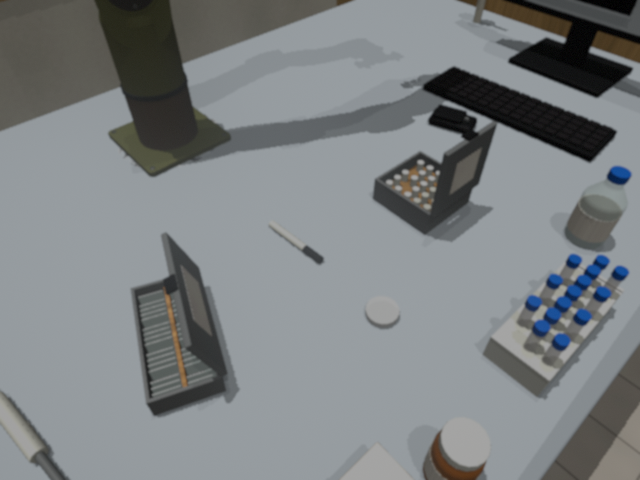

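View pics/top0.png

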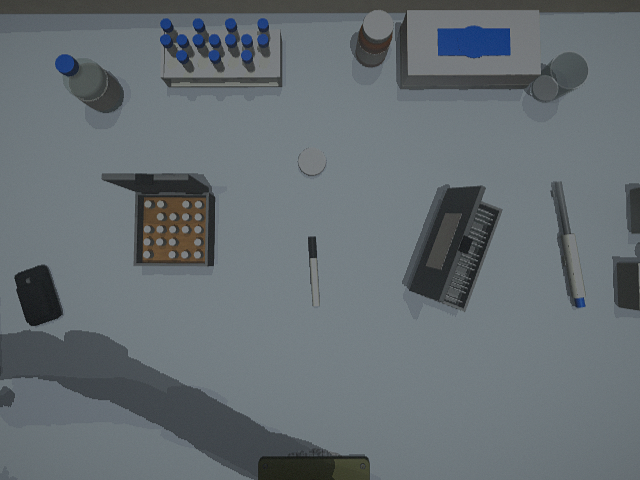

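The scene view shows the slide case at about (180,340) with its lid on the +x+y side. The top view shows the same case at about (455,250). Its hinge is on the left (+y), along (450,187)–(403,282), and the free edge is on the right. The tube case is at about (175,225). I'll zoom in for the corners.

```bash
python3 - <<'E'
import cv2
im=cv2.imread("pics/top0.png")[170:330,390:520]
cv2.imwrite("pics/topc.png",cv2.resize(im,None,fx=3.7,fy=3.7,interpolation=cv2.INTER_CUBIC))
im=cv2.imread("pics/scene0.png")[225:420,115:240]
cv2.imwrite("pics/scenec.png",cv2.resize(cv2.convertScaleAbs(im,alpha=1.5),None,fx=3,fy=3,interpolation=cv2.INTER_CUBIC))
E
```

```text
(no output)
```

View pics/topc.png

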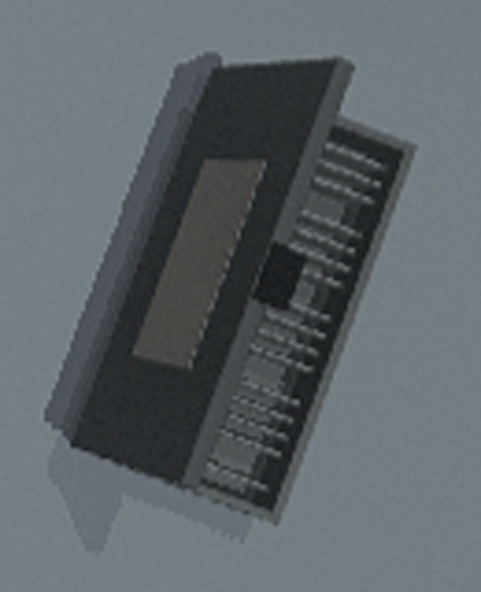

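View pics/scenec.png

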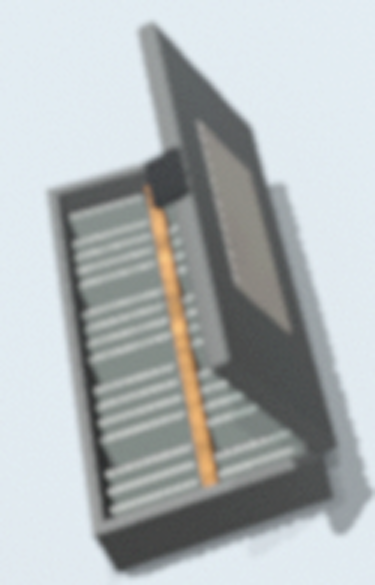

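```bash
cat > h.py <<'E'
import numpy as np
from cell import r
def ray(n,u,v):
    c=r.calibration(n);R=np.array(c['R']);t=np.array(c['t'])
    return -R.T@t, R.T@np.array([(u-c['cx'])/c['fx'],(v-c['cy'])/c['fy'],1])
def plane(n,u,v,z):
    o,d=ray(n,u,v); return o+d*(z-o[2])/d[2]
def tri(p,q):
    o,d=ray("top",*p);o2,e=ray("scene",*q)
    k=np.linalg.lstsq(np.c_[d,-e],o2-o,rcond=None)[0]
    a=o+d*k[0];b=o2+e*k[1]; return (a+b)/2,np.linalg.norm(a-b)
T=lambda x,y:(390+(x+.5)/3.7-.5,170+(y+.5)/3.7-.5)
S=lambda x,y:(115+(x+.5)/3-.5,225+(y+.5)/3-.5)
E
python3 - <<'E'
from h import *
np.set_printoptions(precision=1,suppress=True)
a=plane("top",*T(415,148),40);b=plane("top",*T(277,520),40)
print("rim top",a,b,np.linalg.norm(a-b))
c=plane("scene",*S(50,190),40);d=plane("scene",*S(98,533),40)
print("rim scene?",c,d,np.linalg.norm(c-d))
print(plane("scene",*S(328,497),0), plane("scene",*S(120,570),0))
print("free far/near tri",tri(T(336,60),S(228,365)),tri(T(183,482),S(158,25)))
print("hinge outer tri",tri(T(215,65),S(335,450)),tri(T(70,443),S(280,185)))
u=(a-b)/np.linalg.norm(a-b); ox=np.array([-u[1],u[0],0]); ox*=np.sign(ox[0])
for m,n in((a,b),(c,d)):
  w=(m-n)*(1 if (m-n)[0]>0 else -1);w/=np.linalg.norm(w); ox=np.array([-w[1],w[0],0]); ox*=np.sign(ox[0])
  print("ox",ox,np.arctan2(ox[1],ox[0]),"centre",(m+n)/2+50*ox)
E
```

```text
rim top [ 560.4 -346.5   40. ] [ 377.5 -274.6   40. ] 196.53754204097754
rim scene? [ 378.7 -272.3   40. ] [ 562.9 -343.7   40. ] 197.52152219873236
[ 596.2 -254.8    0. ] [ 561.9 -344.2    0. ]
free far/near tri (array([ 589.6, -274. ,  133.9]), np.float64(1.0705433628840606)) (array([ 405.6, -201.5,  135.1]), np.float64(4.598607202654955))
hinge outer tri (array([ 601.5, -246.9,   44.1]), np.float64(0.29339287319552315)) (array([ 417.3, -175.5,   -3.6]), np.float64(16.373921885583513))
ox [0.4 0.9 0. ] 1.1961730720076158 centre [ 487.2 -264.1   40. ]
ox [0.4 0.9 0. ] 1.2009615109681357 centre [ 488.9 -261.4   40. ]
```

Both views agree within 3 mm. The slide case centre is about (488, -262), yaw is 1.198 and the lid is at about 1.25 rad, with its outer free edge at z≈135. With a spin of +0.095, tool x lines up with own x. I'll travel with the gripper shut and the tip above the tube lid.

>>> drive_tool(plan=[0,0,-2,0.095,-2.5,3,-1,0,-3.1,3.6,0,0,-3.1,3.6,0,0,-3.1,3.6,0,0], hand=0)

```text
clock: 0.6
tcp_pos: [256.6, 439.5, 261.1]
tool_rot: [0.0, 0.825, 0.565, -0.0]
force: [1.0, 0.2, 0.0]
gripper_width: 0.142
```

>>> drive_tool(plan=[-3.1,3.6,0,0,-3.1,3.6,0,0,-3.1,3.6,0,0,-3.1,3.6,0,0,-3.1,3.6,0,0])

```text
clock: 1.1
tcp_pos: [368.1, 229.9, 261.2]
tool_rot: [0.0, 0.825, 0.565, -0.0]
force: [1.4, -0.1, 0.2]
gripper_width: 0.002
```

>>> drive_tool(plan=[-3.7,3.2,0,0,-3.7,3.2,0,0,-3.7,3.2,0,0,-3.7,3.2,0,0,-3.7,3.2,0,0])

```text
clock: 1.6
tcp_pos: [449.9, -0.7, 261.2]
tool_rot: [-0.0, 0.825, 0.565, -0.0]
force: [0.9, -0.1, -0.0]
gripper_width: 0.001
```

>>> drive_tool(plan=[-3.5,3.2,0,0,-3.5,3.2,0,0,-3.5,3.2,0,0,-3,3,0,0,0,0,0,0])

```text
clock: 2.1
tcp_pos: [519.2, -177.7, 260.7]
tool_rot: [0.002, 0.828, 0.56, -0.001]
force: [-0.3, 0.7, 0.2]
gripper_width: -0.0
```

```bash
cat >> h.py <<'E'
yaw=1.1985; C=np.array([488.5,-262.5]); ox=np.array([np.cos(yaw),np.sin(yaw)]); oy=np.array([-ox[1],ox[0]])
def own(p): p=np.array(p); return np.round([(p[:2]-C)@ox,(p[:2]-C)@oy,p[2]],1)
E
python3 - <<'E'
from h import *
import cv2
s=r.sense(); print(s['clock'],own(s['tcp_pos']),s['force'],np.round(s['joints'],2))
im=r.capture("scene"); cv2.imwrite("pics/scene1.png",im[:,:,::-1])
E
```

```text
2.1 [ 90.1   2.3 260.7] [-0.29468489  0.69703365  0.17166684] [ 0.36  0.55 -0.19  1.76  0.14  0.84  1.29]
```

View pics/scene1.png

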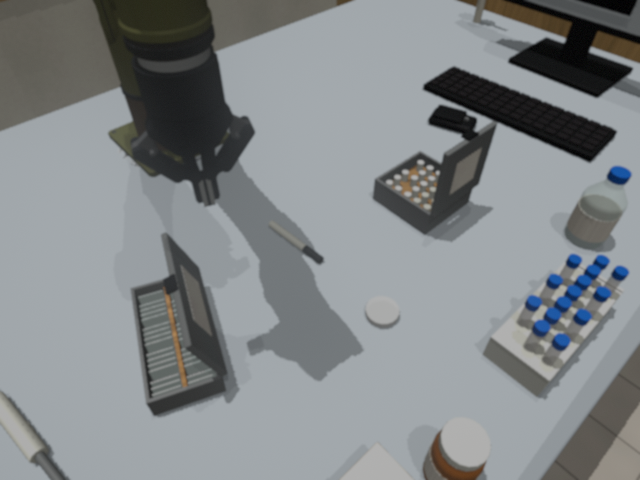

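The shut fingertip, at about (208,200), is above and behind the lid on its +y side. Both lids are untouched. I'll descend to z≈118 behind the lid.

>>> drive_tool(plan=[0,0.2,2.5,0,0,0,3,0,0,0,3,0,0,0,3,0,0,0,2.7,0])

```text
clock: 2.65
tcp_pos: [519.4, -168.7, 118.0]
tool_rot: [-0.001, 0.825, 0.566, -0.0]
force: [0.5, -0.4, -0.6]
gripper_width: 0.0
```

>>> drive_tool(plan=[-1,0,0,0,-1,0,0,0,-0.5,0,0,0,-0.3,0,0,0,0,0,0,0])

```text
clock: 3.15
tcp_pos: [510.3, -197.9, 120.4]
tool_rot: [0.001, 0.826, 0.564, 0.001]
force: [0.9, 0.1, -0.2]
gripper_width: 0.003
```

```bash
python3 - <<'E'
from h import *
import cv2
s=r.sense(); print(s['clock'],own(s['tcp_pos']),s['force'],np.round(s['joints'],2))
im=r.capture("scene"); cv2.imwrite("pics/scene2.png",cv2.resize(im[150:420,60:300,::-1],None,fx=2.2,fy=2.2))
E
```

```text
3.15 [ 68.1   3.2 120.4] [ 0.90559909  0.05448822 -0.19673278] [ 0.38  0.75 -0.15  1.9   0.22  0.5   1.27]
```

View pics/scene2.png

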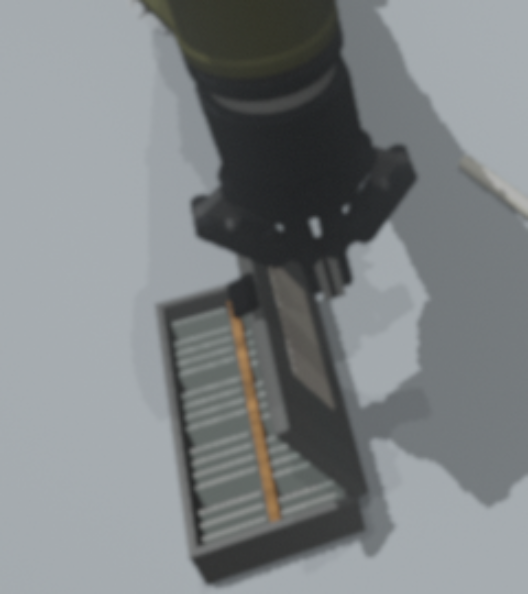

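The finger stands behind the lid's outer face with no contact yet. I'll approach until it touches.

>>> drive_tool(plan=[-0.5,0.3,0,0,-0.5,0,0,0,-0.5,0,0,0,-0.4,0,0,0,-0.3,0,0.1,0])

```text
clock: 3.7
tcp_pos: [504.6, -219.1, 118.2]
tool_rot: [0.0, 0.825, 0.564, -0.0]
force: [-0.6, 0.6, -0.5]
gripper_width: -0.001
```

```bash
python3 - <<'E'
from h import *
s=r.sense(); print(s['clock'],own(s['tcp_pos']),s['force'])
E
```

```text
3.7 [ 46.2   0.8 118.2] [-0.57591492  0.56449694 -0.49988357]
```

>>> drive_tool(plan=[-0.45,0,0,0,-0.45,0,0.1,0,-0.45,0,0.1,0,-0.4,0,0.15,0,-0.4,0,0.2,0])

```text
clock: 4.2
tcp_pos: [496.9, -239.0, 112.7]
tool_rot: [0.0, 0.825, 0.565, 0.0]
force: [-0.4, 1.0, 1.2]
gripper_width: 0.003
```

```bash
python3 - <<'E'
from h import *
import cv2
s=r.sense(); print(s['clock'],own(s['tcp_pos']),s['force'])
im=r.capture("scene"); cv2.imwrite("pics/scene3.png",cv2.resize(im[150:420,60:300,::-1],None,fx=2.2,fy=2.2))
E
```

```text
4.2 [ 25.    0.7 112.7] [-0.37460842  1.00066045  1.23773998]
```

View pics/scene3.png

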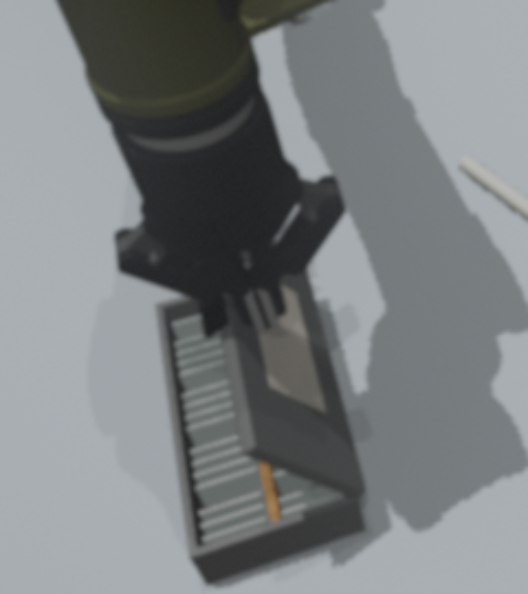

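The lid is following and is now at about 0.95 rad, with roughly 1.5 N of contact force. I'll continue along the arc.

>>> drive_tool(plan=[-0.4,0,0.25,0,-0.4,0,0.25,0,-0.4,0,0.3,0,-0.35,0,0.35,0,-0.35,0,0.35,0])

```text
clock: 4.75
tcp_pos: [490.0, -256.8, 97.5]
tool_rot: [0.0, 0.825, 0.565, 0.0]
force: [0.1, -0.3, 2.2]
gripper_width: -0.001
```

>>> drive_tool(plan=[-0.25,0,0.35,0,-0.25,0,0.35,0,-0.25,0,0.35,0,-0.2,0,0.35,0,-0.2,0,0.35,0])

```text
clock: 5.25
tcp_pos: [485.8, -267.2, 79.9]
tool_rot: [-0.0, 0.825, 0.565, -0.0]
force: [-1.0, -0.3, 0.7]
gripper_width: 0.004
```

```bash
python3 - <<'E'
from h import *
import cv2
s=r.sense(); print(s['clock'],own(s['tcp_pos']),s['force'])
im=r.capture("scene"); cv2.imwrite("pics/scene4.png",cv2.resize(im[150:420,60:300,::-1],None,fx=2.2,fy=2.2))
E
```

```text
5.25 [-5.4  0.8 79.9] [-0.98385731 -0.29077139  0.68945233]
```

View pics/scene4.png

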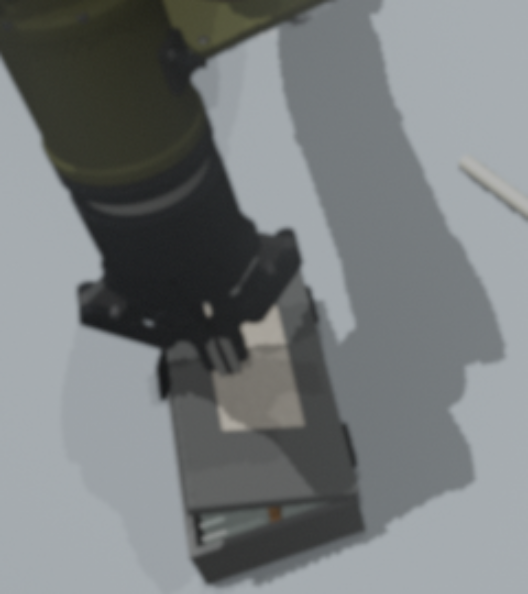

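The lid is at about 0.35 rad. I'll take the last stretch more slowly.

>>> drive_tool(plan=[-0.2,0,0.28,0,-0.2,0,0.28,0,-0.15,0,0.28,0,-0.15,0,0.25,0,-0.1,0,0.25,0])

```text
clock: 5.8
tcp_pos: [483.1, -274.4, 66.6]
tool_rot: [-0.0, 0.825, 0.565, 0.0]
force: [0.1, 0.7, 1.5]
gripper_width: -0.0
```

>>> drive_tool(plan=[-0.1,0,0.2,0,-0.1,0,0.2,0,-0.1,0,0.2,0,0,0,0.15,0,0,0,0.15,0])

```text
clock: 6.3
tcp_pos: [481.8, -277.9, 57.8]
tool_rot: [0.0, 0.825, 0.564, -0.0]
force: [-0.4, 0.2, 0.8]
gripper_width: 0.002
```

>>> drive_tool(plan=[0,0,0.15,0,0,0,0.12,0,0,0,0.12,0,0,0,0.1,0,0,0,0,0])

```text
clock: 6.8
tcp_pos: [481.9, -277.1, 52.8]
tool_rot: [-0.0, 0.825, 0.565, 0.0]
force: [0.1, 0.1, -0.4]
gripper_width: 0.0
```

```bash
python3 - <<'E'
from h import *
s=r.sense(); print(s['clock'],own(s['tcp_pos']),s['force'])
E
```

```text
6.8 [-16.    0.8  52.8] [ 0.08284423  0.12650754 -0.4227961 ]
```

Now small downward steps until the force shows the lid is seated.

>>> drive_tool(plan=[0,0,0.1,0,0,0,0.1,0,0,0,0.1,0])

```text
clock: 7.1
tcp_pos: [481.9, -277.4, 50.5]
tool_rot: [0.0, 0.825, 0.565, -0.0]
force: [-2.9, 0.4, 14.8]
gripper_width: 0.0
```

>>> drive_tool(plan=[0,0,0.05,0,0,0,0.05,0,0,0,0,0])

```text
clock: 7.4
tcp_pos: [481.9, -277.4, 50.4]
tool_rot: [0.0, 0.825, 0.565, -0.0]
force: [-3.4, 0.3, 14.9]
gripper_width: 0.004
```

It is seated: z=50.4 against an expected 50, with 15 N of reaction. I'll lift off and check.

>>> drive_tool(plan=[0,0,-0.3,0,0,0,-1,0,0,0,-3,0,0,0,-4,0,0,0,-4,0])

```text
clock: 7.9
tcp_pos: [481.6, -276.8, 173.3]
tool_rot: [-0.001, 0.825, 0.565, -0.0]
force: [1.3, -0.7, -0.2]
gripper_width: 0.0
```

>>> drive_tool(plan=[2,0,-4,0,4,0,-2,0,4,0,0,0,4,0,0,0,3,0,0,0])

```text
clock: 8.4
tcp_pos: [544.4, -115.5, 232.7]
tool_rot: [-0.0, 0.825, 0.566, 0.001]
force: [-0.4, 0.0, 0.9]
gripper_width: 0.0
```

```bash
python3 - <<'E'
from h import *
import cv2
s=r.sense(); print(s['clock'],own(s['tcp_pos']),s['force'])
for n in("scene","top"):
    im=r.capture(n); cv2.imwrite(f"pics/{n}9.png",im[:,:,::-1])
im=cv2.imread("pics/scene9.png")[225:420,115:240]
cv2.imwrite("pics/scene9c.png",cv2.resize(im,None,fx=3,fy=3))
E
```

```text
8.4 [157.3   1.4 232.7] [-0.43255318  0.0156601   0.85562962]
```

View pics/scene9c.png

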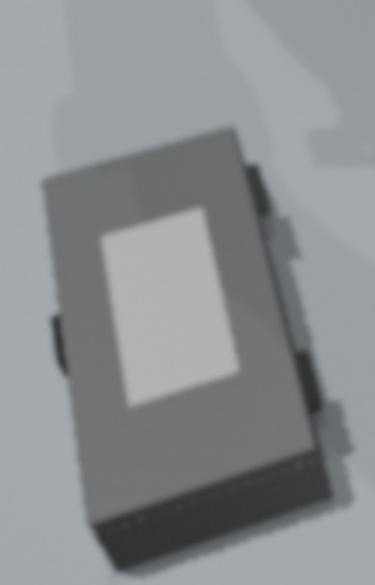

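View pics/top9.png

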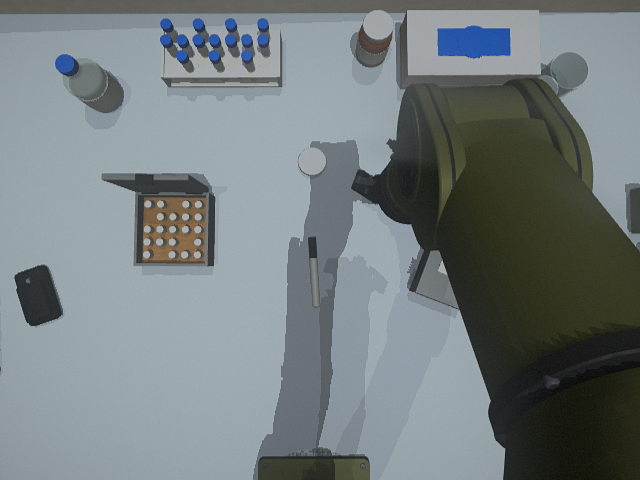

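View pics/scene9.png

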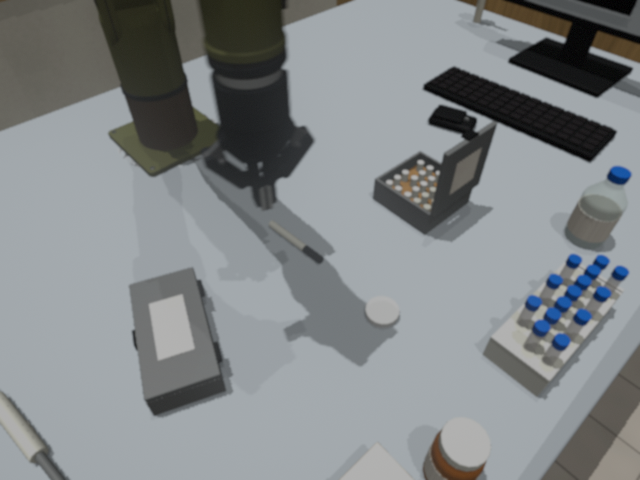

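The lid lies flat at (177,335) in the scene view. The tube case is still open and the gripper is clear. I'll do a quick numeric check before handing in.

>>> drive_tool(plan=[0,0,0,0,0,0,0,0,0,0,0,0])

```text
clock: 8.8
tcp_pos: [543.0, -120.6, 231.9]
tool_rot: [0.0, 0.826, 0.564, -0.0]
force: [0.0, -0.9, 0.3]
gripper_width: -0.0
```

```bash
python3 - <<'E'
from h import *
for p in((42,182),(92,522),(235,127),(316,447)): print(own(plane("scene",*S(*p),50)))
s=r.sense(); print(s['clock'],np.abs(s['dq']).max(),s['force'])
r.sign_off()
E
```

```text
[-50.4  96.6  50. ]
[-48.4 -98.5  50. ]
[49.  97.6 50. ]
[ 48.4 -98.5  50. ]
8.8 0.005731238170826322 [ 0.03715249 -0.9385151   0.30845548]
the job is handed in; nothing more can be done
```

The long slide case is closed and the job is handed in at 8.8 s. I pushed the outer face of its lid over with the shut fingertips, followed the lid down and slowed for the last part.

- **Lid seated:** the fingertip stopped at z = 50.4 mm (a closed lid's top is at 50 mm) with about 15 N of reaction. After I lifted off, the scene picture shows the lid flat. Its four top corners, cast onto the z = 50 mm plane, lie within about 3.5 mm of the case outline.
- **Tube case:** its lid looks open and unchanged in both final views. I judged this by eye and did not measure its angle.
- **Robot:** it ended clear of everything, at rest, with only about 1 N of noise on the force reading.

One early check disagreed. Matching one hinge-side lid corner between the two views missed by 16 mm, so I did not use that point. In the final top view the arm hid most of the slide case, so the closed lid is confirmed from the scene camera and the contact reading only.

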